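Shut and latch the backgammon case

TASK

With the fingertips, push the backgammon case's half-open lid down until it is fully shut, and only then push the lever of the small metal clamp on its front over past its centre, so that it snaps down across the lid and stays there. Do not raise the lid higher, and leave the doubling cube, the checker, the coaster and the mug where they are.

Things in the scene. Friction and masses are not known exactly. Their poses are not given: they have to be found in the camera images.
- case: Cherry wood backgammon case, fixed to the shelf: lower half 200 (x) x 360 (y) x 45 mm high with its hinged lid; 70 mm high in all when shut. Origin at the centre of its underside; its own -x is the front (clamp side, towards the robot), +x the hinge side, z up. It stands turned by up to 0.25 rad.
- lid (a joint): Lid hinge, axis along the case's y, 100 mm behind the case's origin, 45 mm up. 0 = shut, grows as the lid opens (starts 0.45 to 0.65 rad open, stop at 1.0). It is stiff: the lid stays where it is left; 1 to 4 N down on its front half moves it, to a hard stop when shut. The lid is 200 x 360 x 25 mm, flat on top.
- lid_edge (a point): Middle of the lid's top front edge (moves with the lid, 200 mm from the hinge; at 70 mm height and above the case's front face when shut). While the lid stands open this edge lies farther back, up to 56 mm behind the case's front face, and it comes forwards as the lid goes down.
- lever (a joint): Hinge of the clamp's lever, axis along the case's y. 0 = open: it leans 30 degrees from upright to the front (-x). Grows as the lever swings up and over towards the lid; 1.92 rad = latched, lying across the lid (80 degrees from upright). A spring holds both ends; past the centre, 0.73 rad (12 degrees beyond upright), it snaps over by itself. Takes up to 5 N at the tip, 9 N half-way along.
- lever_tip (a point): Free end of the lever, middle of its 30 mm wide, 8 mm thick rounded end bar. The lever is a flat steel plate 26 mm wide and 4 mm thick, the tip 75 mm from the pivot; moves with the lever.
- clamp_pivot (a point): Middle of the clamp's pivot pin, fixed: 12 mm in front of the case's front face and 76 mm above the shelf. Two steel cheeks 36 mm wide over all stand on both sides of it, up to 84 mm height. The clamp sits anywhere within 80 mm of the middle of the case's front.
- doubling_cube: Loose cream plastic cube, 30 mm, standing in front of one end of the case; origin at its underside. Bystander.
- checker: Loose cream plastic disc, 34 mm across and 10 mm thick, lying in front of the other end of the case; origin at its underside. Bystander.
- coaster: Loose round silicone coaster, 96 mm across, 5 mm thick, lying beyond the left (+y) end of the case; origin at its underside. Bystander.
- mug: Loose white mug, 76 mm across, 90 mm high, with a handle, standing on the coaster; origin at its underside. Bystander.
Not all that is in view belongs to the job. What is meant by the part that bears lever is not pink, and is the larger of those in its own colour.

How it is judged:
On the way, in this order (a step that is already met when the one before it is completed fails the run):
1. the lid is pushed fully shut while the lever still stands open (value of joint lid below 0.03 rad and value of joint lever below 0.5 rad), for 0.2 s.
2. the lever is flipped past centre and snaps down across the shut lid (value of joint lever above 1.8 rad and value of joint lid below 0.03 rad), for 0.2 s.
At the end, for the whole second after the job is handed in: The lid is shut to within 0.03 rad (6 mm at its front edge), the lever rests in its latched position (above 1.8 of 1.92 rad), and the cube, checker, coaster and mug are within 20 mm of where they stood (all of step 2 and velocity of joint lever between -0.1 and 0.1 rad/s and distance of each of doubling_cube, checker, coaster, mug from where it was at the start of the episode below 0.02 m); the robot touches nothing.
It fails at once if the lever is thrown past centre while the lid is still open (value of joint lever above 0.75 rad and value of joint lid above 0.05 rad).
It fails at once if the lid is raised above the highest angle it can start at (value of joint lid above 0.7 rad).
It fails at once if the doubling cube or the checker is moved, lifted or carried (over 20 mm) (distance of any of doubling_cube, checker from where it was at the start of the episode above 0.02 m).
It fails at once if the coaster is moved (over 20 mm) (distance of coaster from where it was at the start of the episode above 0.02 m).
It fails at once if the mug is moved, lifted or knocked over (distance of mug from where it was at the start of the episode above 0.02 m or angle between mug's own z axis and vertical above 0.4 rad).
It also fails if it takes over 38 s, if anything falls off the work surface, if the arm or the gripper's body presses on something with over 40 N, if the wrist force passes 120 N, or if a joint passes its speed limit or range.

ROBOT

A 7-joint arm with a two-finger parallel gripper is mounted at the origin on the work surface. World frame = base frame: x ahead of the robot, y to its left, z up, the work surface at z = 0. Lengths are in m, angles in rad, forces in N, time in s.
With the tool pointing down it reaches from about 0.375 to 0.925 m from the base axis. Payload 3.1 kg.
Tool frame: the origin (TCP) lies on the mounting face of the last link; the fingertips stand 173 mm ahead of it and the grasp point (between the pads) lies 155 mm ahead of it (env.tip_extent is the distance from the TCP to the fingertips, in m); z points along the fingers, y is the direction in which the jaws open and shut (so a half turn about z gives the same grasp; the last joint's range is limited). The gripper opens to 85 mm and grips with 20 to 120 N. Pads are 22 mm wide; open, the fingers measure 114 mm over their backs; the gripper's body (76 mm by 85 mm) begins 54 mm behind the grasp point. The pads swing forward as they close: fully open they stand 13 mm farther back than shut.
Start: joints at [-1.256, 0.383, 0.044, 1.598, -0.018, 1.161, -0.05], TCP at [0.261, 0.595, 0.405] pointing down, gripper open.
Joint ranges: [-2.61, 2.61], [-0.41, 2.15], [-1.48, 1.57], [0, 2.5], [-1.57, 4.71], [0.05, 1.97], [-2.85, 2.85]. Speed limits (rad/s): [2.79, 2.79, 3.14, 3.14, 3.14, 3.14, 3.14].

INTERFACE

Orientations are given as a unit quaternion [w, x, y, z].
In Python, from bench import env gives the robot as it stands.
- The arm moves only by the tool step_arm, never from a script. Its argument "motion" is a list of rows, each a list of 5 numbers: the shift along the tool's x, y, z in cm, then the turn about the tool's z in degrees, then the closure, from -1 (fully open) to 1 (shut). In form: [[tx, ty, tz, twist, fingers], ...]. A call has exactly 5 rows; each row is the pose to reach, as a shift and turn from the pose commanded when the call began, along the tool's axes at that moment; what a row does not reach only later rows make up. A row lasts 1/10 s, in which the tool goes at most 50 mm and 8.59 degrees, less where a joint would pass 70% of its speed; a pose out of reach is approached as far as the arm can. A call with a gripper value outside its range is refused whole. The fingers move at their own pace and stop on an object; "newtons" is the grip in N (left out, the last holds). Time passes only in rows, so rows that repeat a pose let the fingers close, or fill a call up. It gives the time, the measured TCP pose, the force and the opening at its end, in the units of the state.
- env.read_state(): the state, without advancing time (a new reading comes with each control period).
- env.get_image(name): name is "scene" or "top" or "wrist"; returns a dict with "frame" (400x640x3 uint8, blue, green, red), "fx", "fy", "cx", "cy" (pixels), "rvec" (rotation vector, rad) and "tvec" (3), from world to camera coordinates, as OpenCV has them. Camera axes: x right, y down, z forward; pixel columns grow to the right and rows downward; lengths in m; the calibration is good to about 2 mm. A picture is of the moment at which its call begins. There is no depth.
- env.job_done(): hands the job in, once; it reports no verdict.
Trained networks look in the newest picture that a camera, given by its name, has taken for a name from the list of things; names that differ only in an ending like _2 or _b are one class to them, and where a whole thing is asked for, a point or a joint stands for the part that bears it (a point fixed in the world has none). Each returns a list of dicts, best first, with "p" (0 to 1); they miss things now and then, are a little off and sometimes report something else, mostly with a low value. They report only what shows in the picture. A call takes as long as a camera call. They do not tell look-alikes from the thing itself.
- env.spot_in(name, camera): "point" ([x, y, z] in m, in world coordinates, good to about 4 mm: the middle of the surface that is visible of it).
- env.regions_of(name, camera): "region" (400x640 bool, what is visible of it).
The state is a dict: "clock": time; "joint_pos": joint angles; "joint_vel": joint speeds; "joint_torque": joint torques, N m; "tcp_pos": TCP position; "tool_rot": TCP orientation; "ft_force": force on the tool from outside, world axes, zero at the start; "torque": the same for the moment, N m; "opening": finger opening in m.
Only numpy, scipy, OpenCV 4.12 (cv2) and the standard library are available. Lean on these libraries where they do the work, as an engineer would, in place of code of your own. Each camera call takes 0.05 s, during which the arm holds its last target.

## Working session

There is one attempt and no reset: what is moved stays moved. The work goes in short steps, Python scripts to look and compute and a tool call to move; the robot and the scene stay as the last step left them, time stands still between calls to the robot, and variables do not carry over. Pictures are saved under pics/ and viewed, and the job is handed in when it is done.

Besides the shell and the picture viewer there is one more tool, called after "Request:" by a JSON object that holds its "name" and its "arguments". step_arm: Moves the arm, as the interface text tells. Its arguments: {"type":"object","properties":{"motion":{"type":"array"},"newtons":{"type":"number"}},"required":["motion"]}

```bash
ls; mkdir -p pics
python3 - <<'E'
from bench import env
import cv2
s=env.read_state()
for k in s: print(k,s[k])
print(env.tip_extent)
for n in ["scene","top","wrist"]:
    d=env.get_image(n); cv2.imwrite(f"pics/{n}0.png",d["frame"])
    print(n,d["fx"],d["cx"],d["cy"],d["rvec"],d["tvec"])
for c in ["scene","top"]:
    for n in ["case","lid","lid_edge","lever","lever_tip","clamp_pivot","doubling_cube","checker","coaster","mug"]:
        try: print(c,n,[(r["p"],r["point"]) for r in env.spot_in(n,c)])
        except Exception as e: print(c,n,e)
E
```

```text
pics
clock 0.0
joint_pos [-1.25578879  0.38381498  0.043838    1.59958437 -0.01790331  1.16118217
 -0.04989036]
joint_vel [-6.66786532e-04  6.37460761e-05 -2.20601863e-04 -1.73110335e-03
 -8.27511764e-04 -1.45501619e-04  1.19677954e-03]
joint_torque [-5.16414348e-04 -4.33467042e+01  1.02418888e+00 -2.49516428e+01
  1.06399259e-02  1.12284289e-02  5.62283617e-06]
tcp_pos [0.26055677 0.59495594 0.40329474]
tool_rot [-1.98576222e-04  2.04899972e-01  9.78782058e-01 -1.28290475e-03]
ft_force [-0.06646425  0.55291756  0.20319249]
torque [-0.00356231  0.03404141  0.02209692]
opening 0.0851700138340536
0.1734
scene 457.1103749953319 322.3155071424606 195.21697725723217 [ 0.77171209  2.69984783 -0.97115226] [ 0.45984589 -0.23802241  1.2146498 ]
top 371.6274618085687 318.9213827905328 201.4167100492773 [ 2.17675138 -2.20342088  0.0868543 ] [0.06411424 0.59800478 0.89884088]
wrist 323.54589956957057 319.632997511472 203.2538076863433 [-2.43576788 -1.59248483 -0.21013638] [-0.64890309 -0.03385649  0.37918244]
scene case []
scene lid [(0.86, [0.6765, 0.0894, 0.1327])]
scene lid_edge [(0.65, [0.67
[... 783 characters left out ...]
3])]
top lid [(0.98, [0.659, 0.0536, 0.1411])]
top lid_edge [(0.73, [0.6552, 0.0498, 0.1417]), (0.27, [0.5126, 0.0973, 0.1144])]
top lever [(0.83, [0.3972, 0.1676, 0.1104]), (0.71, [0.4506, -0.0043, 0.0795]), (0.65, [0.5167, 0.1035, 0.1147])]
top lever_tip [(0.79, [0.514, 0.0985, 0.1139]), (0.67, [0.4001, 0.1687, 0.1079]), (0.62, [0.4552, -0.007, 0.082])]
top clamp_pivot [(0.72, [0.4095, 0.1666, 0.0963]), (0.58, [0.4603, -0.0042, 0.0707]), (0.55, [0.5235, 0.0971, 0.1138])]
top doubling_cube [(0.69, [0.4706, -0.1067, 0.0234])]
top checker [(0.65, [0.5118, 0.2436, 0.0081])]
top coaster [(0.49, [0.6416, 0.3001, 0.0023])]
top mug [(0.83, [0.6754, 0.327, 0.0501]), (0.53, [0.5142, 0.1005, 0.117])]
```

View pics/scene0.png

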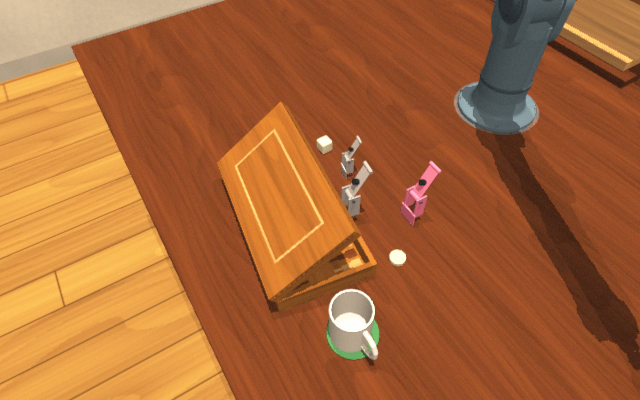

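View pics/top0.png

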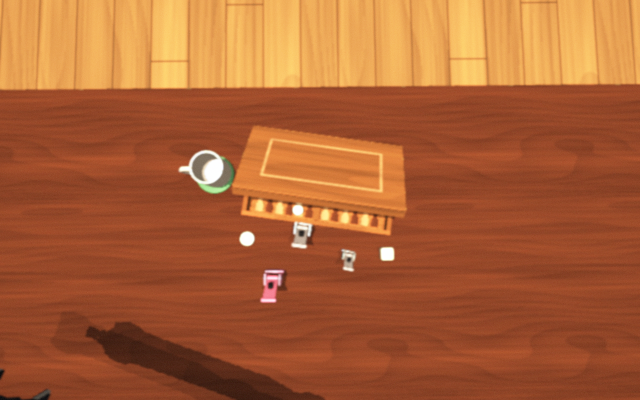

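View pics/wrist0.png

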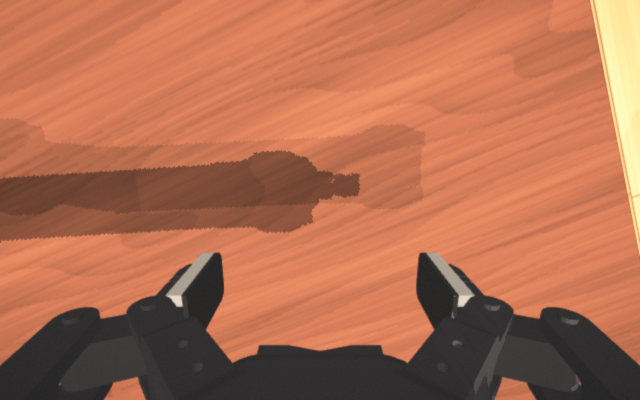

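The scene picture shows three clamps: pink at (421,190), a small grey one at (349,158) and a larger grey one at (355,190). In the top view they are at (271,285), (348,260) and (302,234). The larger grey one fits: it isn't pink, it is the larger of its colour, and it stands at the case front. I'll confirm this in a crop.

Run:
```python
import cv2,numpy as np
a=cv2.imread("pics/scene0.png")[90:310,210:450]; b=cv2.imread("pics/top0.png")[110:310,170:420]
cv2.imwrite("pics/c1.png",cv2.resize(a,None,fx=2.7,fy=2.7,interpolation=cv2.INTER_CUBIC))
cv2.imwrite("pics/c2.png",cv2.resize(b,None,fx=3,fy=3,interpolation=cv2.INTER_CUBIC))
```

```text
(no output)
```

View pics/c1.png

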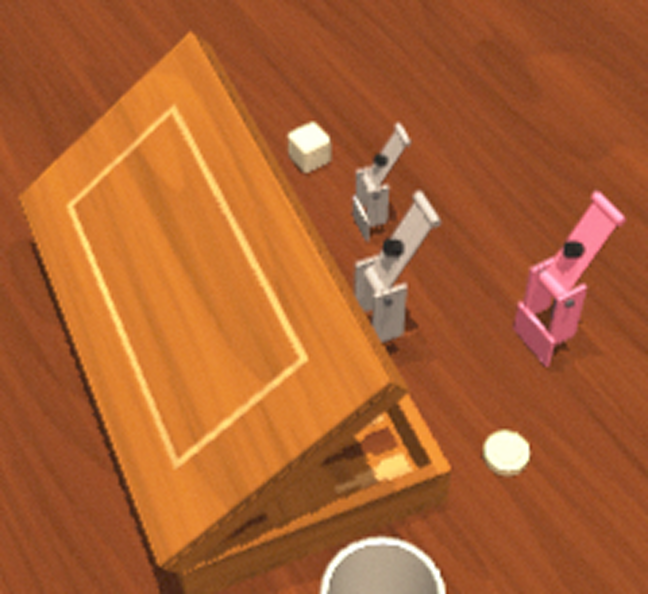

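View pics/c2.png

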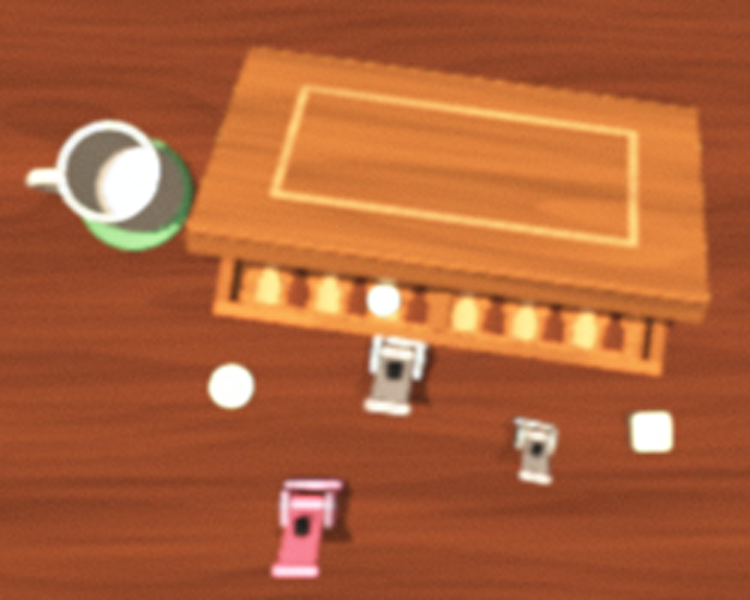

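The crops confirm it: the larger grey clamp, at crop 1 (395,270) and crop 2 (395,375), stands at the case front. Next I'll fit the case pose, lid angle and clamp offset from the corners.

```bash
cat > h.py <<'E'
import cv2,numpy as np
from scipy.optimize import least_squares
def proj(d,P):
    K=np.array([[d["fx"],0,d["cx"]],[0,d["fy"],d["cy"]],[0,0,1.]])
    return cv2.projectPoints(np.array(P,float).reshape(-1,3),np.array(d["rvec"],float),np.array(d["tvec"],float),K,None)[0].reshape(-1,2)
def W(p,P):
    x,y,t=p[:3]; P=np.atleast_2d(np.array(P,float)); c,s=np.cos(t),np.sin(t)
    return np.c_[x+c*P[:,0]-s*P[:,1], y+s*P[:,0]+c*P[:,1],P[:,2]]
def lidpt(a,u,y,w): return [0.1-u*np.cos(a)+w*np.sin(a), y, 0.045+u*np.sin(a)+w*np.cos(a)]
def levpt(q,yc,r,n=0):
    th=-np.pi/6+q
    return [-0.112+r*np.sin(th), yc, 0.076+r*np.cos(th)]
E
python3 - <<'E'
from h import *
from bench import env
ds=env.get_image("scene"); dt=env.get_image("top")
c1=lambda u,v:(210+u/2.7,90+v/2.7); c2=lambda u,v:(170+u/3,110+v/3)
def model(p):
    a=p[3];yc=p[4];q=0
    S=[lidpt(a,.2,-.18,.025),lidpt(a,.2,.18,.025),lidpt(a,0,-.18,.025),lidpt(a,0,.18,.025),levpt(0,yc,.075)]
    T=[lidpt(a,.2,.18,.025),lidpt(a,.2,-.18,.025),lidpt(a,0,.18,.025),lidpt(a,0,-.18,.025),[-.1,.18,.045],[-.1,-.18,.045],levpt(0,yc,.075)]
    return np.r_[proj(ds,W(p,S)),proj(dt,W(p,T))]
obs=np.array([c1(192,33),c1(402,388),c1(22,198),c1(165,568),c1(428,207),
 c2(190,235),c2(708,298),c2(252,48),c2(697,108),c2(213,313),c2(660,374),c2(388,408)])
f=lambda p:(model(p)-obs).ravel()
r=least_squares(f,[.63,.05,-.1,.55,0],loss="soft_l1")
print(r.x); print(f(r.x).reshape(-1,2).round(1))
p=r.x
print("tip",W(p,levpt(0,p[4],.075)),"pivot",W(p,[-.112,p[4],.076]),"edge",W(p,lidpt(p[3],.2,0,.025)))
print(env.read_state()["clock"])
E
```

```text
[ 0.63951793  0.05259698 -0.14080206  0.60855292  0.02846997]
[[ 0.2 -0.6]
 [-1.2 -3.1]
 [-2.5 -0.6]
 [-1.1 -0.4]
 [-0.4 -0.2]
 [-2.3  0.5]
 [-0.4  2.1]
 [-2.1 -0.1]
 [-0.7 -0.7]
 [-0.2  1. ]
 [-0.3 -0.1]
 [-0.4  0. ]]
tip [[0.49549281 0.10176563 0.14095191]] pivot [[0.53262171 0.09650298 0.076     ]] edge [[0.59020758 0.05958623 0.17984806]]
1.25
```

```bash
cat >> h.py <<'E'
P=np.array([0.6395,0.0526,-0.1408]); LA=0.6086; YC=0.0285
from scipy.spatial.transform import Rotation as Rr
def st(env):
    s=env.read_state(); q=np.array(s["tool_rot"]); R=Rr.from_quat(q[[1,2,3,0]]).as_matrix()
    return s,R
def go(env,casepts):
    s,R=st(env); t=np.array(s["tcp_pos"])
    yaw=np.arctan2(R[1,0],R[0,0]); want=P[2]+np.pi
    tw=-np.degrees((want-yaw+np.pi)%(2*np.pi)-np.pi)
    print("t",round(s["clock"],2),"tip case",np.round(tocase(t+R[:,2]*.1734)*1000,1),"zaxis",R[:,2].round(3),"F",np.round(s["ft_force"],2),"open",round(s["opening"],4),"twist need",round(tw,2))
    for c in casepts:
        w=W(P,c)[0]; d=R.T@(w-R[:,2]*.1734-t)
        print(c,"-> cm",np.round(d*100,2))
def tocase(w):
    c,s_=np.cos(P[2]),np.sin(P[2]); d=w[:2]-P[:2]
    return np.array([c*d[0]+s_*d[1],-s_*d[0]+c*d[1],w[2]])
E
python3 - <<'E'
from h import *
from bench import env
go(env,[[-.05,-.05,.23],[-.05,-.05,.18]])
E
```

```text
t 1.25 tip case [-451.2  484.3  231.2] zaxis [-0. -0. -1.] F [-0.48  0.23 -0.34] open 0.0852 twist need -15.58
[-0.05, -0.05, 0.23] -> cm [-52.99 -40.69   0.13]
[-0.05, -0.05, 0.18] -> cm [-52.99 -40.69   5.13]
```

Request:
{"name": "step_arm", "arguments": {"motion": [[-4, -3, 0, -4, 1], [-8, -6, 0, -8, 1], [-12, -9, 0, -12, 1], [-16, -12, 0, -15.6, 1], [-20, -15, 0, -15.6, 1]], "newtons": 40}}

```text
clock: 1.75
tcp_pos: [0.3845, 0.3759, 0.4049]
tool_rot: [0.0, 0.07, 0.998, 0.0]
ft_force: [1.4, 0.3, -0.1]
opening: 0.0123
```

Run:
```python
from h import *
from bench import env
go(env,[[-.05,-.05,.23],[-.05,-.05,.18]])
```

```text
t 1.75 tip case [-297.7  284.4  231.5] zaxis [ 0.001  0.001 -1.   ] F [ 1.44  0.34 -0.14] open 0.0123 twist need 0.09
[-0.05, -0.05, 0.23] -> cm [-24.72 -33.48   0.14]
[-0.05, -0.05, 0.18] -> cm [-24.72 -33.48   5.14]
```

Request:
{"name": "step_arm", "arguments": {"motion": [[-3, -4, 0, 0, 1], [-6, -8, 0, 0, 1], [-9, -12, 0, 0, 1], [-12, -16, 0, 0, 1], [-15, -20, 0, 0, 1]]}}

```text
clock: 2.25
tcp_pos: [0.5049, 0.1568, 0.4051]
tool_rot: [0.0, 0.07, 0.998, 0.0]
ft_force: [1.0, 0.3, 0.2]
opening: 0.0004
```

Request:
{"name": "step_arm", "arguments": {"motion": [[-3, -4, 0, 0, 1], [-6, -8, 0, 0, 1], [-9.3, -12, 0, 0, 1], [-9.5, -13.5, 0, 0, 1], [-9.5, -13.5, 0, 0, 1]]}}

```text
clock: 2.75
tcp_pos: [0.5799, 0.0069, 0.4049]
tool_rot: [0.0, 0.074, 0.997, -0.001]
ft_force: [-0.2, 0.3, 0.3]
opening: 0.0001
```

Run:
```python
from h import *
from bench import env
go(env,[[-.05,-.05,.16]])
for n in ["scene","wrist"]:
    d=env.get_image(n); cv2.imwrite(f"pics/{n}1.png",d["frame"])
print("lid top at x=-.05: z", [ (round(0.1-u*np.cos(LA)+.025*np.sin(LA),3),round(.045+u*np.sin(LA)+.025*np.cos(LA),3)) for u in (.16,.18,.2)])
```

```text
t 2.75 tip case [-52.5 -54.  231.5] zaxis [ 0.    -0.002 -1.   ] F [-0.17  0.26  0.28] open 0.0001 twist need -0.46
[-0.05, -0.05, 0.16] -> cm [-0.24  0.42  7.15]
lid top at x=-.05: z [(np.float64(-0.017), np.float64(0.157)), (np.float64(-0.033), np.float64(0.168)), (np.float64(-0.05), np.float64(0.18))]
```

View pics/scene1.png

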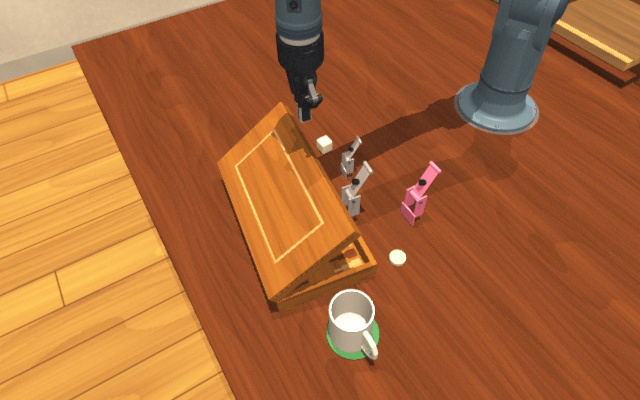

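View pics/wrist1.png

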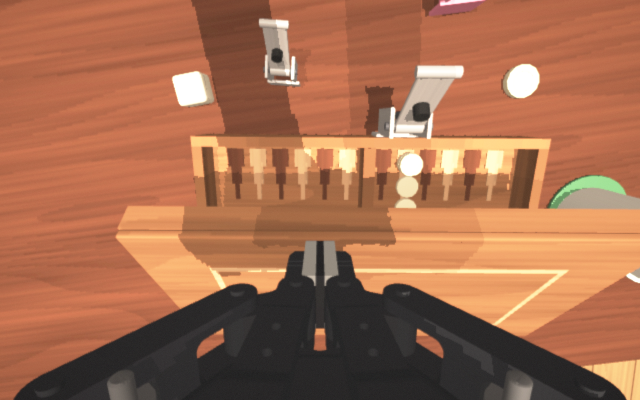

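Request:
{"name": "step_arm", "arguments": {"motion": [[-1.5, 0, 1, 0, 1], [-3, 0, 3, 0, 1], [-3, 0, 5, 0, 1], [-3, 0, 6, 0, 1], [-3, 0, 6, 0, 1]]}}

```text
clock: 3.35
tcp_pos: [0.6082, 0.0104, 0.3429]
tool_rot: [-0.002, 0.068, 0.998, 0.0]
ft_force: [0.4, -0.8, 0.1]
opening: 0.0002
```

Request:
{"name": "step_arm", "arguments": {"motion": [[0, 0, 0.8, 0, 1], [0.2, 0, 1.6, 0, 1], [0.4, 0, 2.4, 0, 1], [0.7, 0, 3.2, 0, 1], [1, 0, 4, 0, 1]]}}

```text
clock: 3.85
tcp_pos: [0.5989, 0.009, 0.3042]
tool_rot: [-0.0, 0.07, 0.998, 0.0]
ft_force: [-0.7, -0.2, 1.1]
opening: -0.0004
```

Run:
```python
from h import *
from bench import env
go(env,[[-.045,-.05,.08],[-.05,-.05,.07]])
for n in ["scene"]:
    d=env.get_image(n); cv2.imwrite(f"pics/{n}2.png",d["frame"])
```

```text
t 3.85 tip case [-34.2 -48.8 130.8] zaxis [-0.  0. -1.] F [-0.74 -0.23  1.11] open -0.0004 twist need 0.01
[-0.045, -0.05, 0.08] -> cm [ 1.08 -0.12  5.08]
[-0.05, -0.05, 0.07] -> cm [ 1.58 -0.12  6.08]
```

View pics/scene2.png

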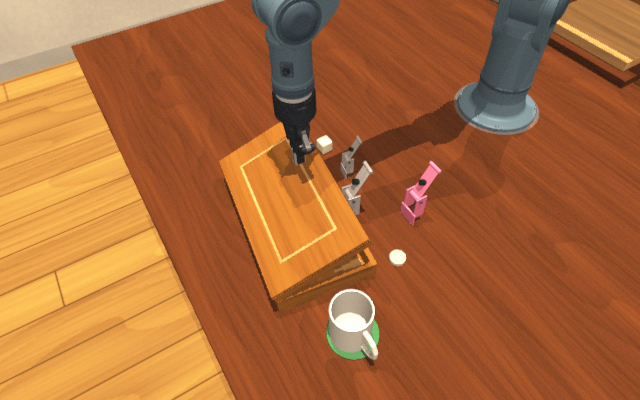

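The lid is going down under the fingertips at (297,160), and the lever is untouched at (360,180). I'll continue to the stop.

Request:
{"name": "step_arm", "arguments": {"motion": [[0.2, 0, 0.9, 0, 1], [0.5, 0, 1.8, 0, 1], [0.8, 0, 2.7, 0, 1], [1.1, 0, 3.6, 0, 1], [1.3, 0, 4.5, 0, 1]]}}

```text
clock: 4.4
tcp_pos: [0.5857, 0.0109, 0.2585]
tool_rot: [-0.001, 0.07, 0.998, -0.0]
ft_force: [-0.9, -0.3, 2.7]
opening: -0.0
```

Request:
{"name": "step_arm", "arguments": {"motion": [[0.1, 0, 0.4, 0, 1], [0.2, 0, 0.8, 0, 1], [0.2, 0, 1.2, 0, 1], [0.2, 0, 1.5, 0, 1], [0.2, 0, 1.7, 0, 1]]}}

```text
clock: 4.9
tcp_pos: [0.5846, 0.011, 0.2435]
tool_rot: [-0.0, 0.07, 0.998, 0.0]
ft_force: [-5.8, 0.7, 15.4]
opening: -0.0002
```

Run:
```python
from h import *
from bench import env
go(env,[[-.05,-.05,.07]])
for n in ["scene","wrist"]:
    d=env.get_image(n); cv2.imwrite(f"pics/{n}3.png",d["frame"])
```

```text
t 4.9 tip case [-48.7 -48.9  70.1] zaxis [-0.001  0.    -1.   ] F [-5.76  0.72 15.37] open -0.0002 twist need 0.01
[-0.05, -0.05, 0.07] -> cm [ 0.13 -0.11  0.01]
```

View pics/scene3.png

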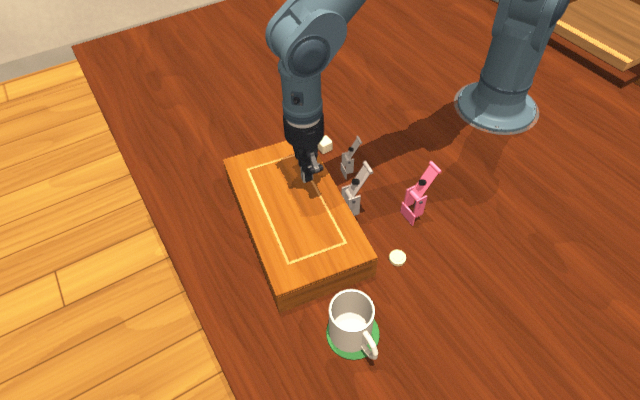

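View pics/wrist3.png

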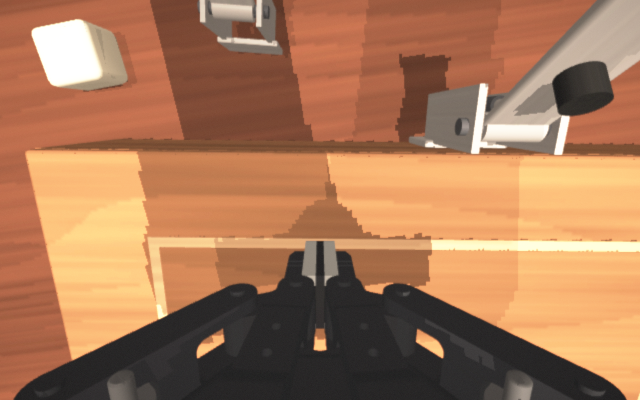

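The lid now lies flat on the case: the fingertips stopped at z=70.1 mm with 15 N. The lever is still open at (360,180). I'll hold briefly, then lift off.

Request:
{"name": "step_arm", "arguments": {"motion": [[0, 0, 0, 0, 1], [0, 0, 0, 0, 1], [0, 0, 0, 0, 1], [0, 0, -3, 0, 1], [0, 0, -7, 0, 1]]}}

```text
clock: 5.5
tcp_pos: [0.5834, 0.0112, 0.311]
tool_rot: [-0.002, 0.07, 0.998, -0.001]
ft_force: [1.0, 0.4, 0.1]
opening: -0.0001
```

Request:
{"name": "step_arm", "arguments": {"motion": [[0, 0, -4, 0, 1], [0, 0, -8, 0, 1], [0, 0, -9, 0, 1], [0, 0, -9, 0, 1], [0, 0, -9, 0, 1]]}}

```text
clock: 6.0
tcp_pos: [0.584, 0.0111, 0.4014]
tool_rot: [-0.001, 0.07, 0.998, -0.0]
ft_force: [-0.3, -0.1, -0.4]
opening: -0.0
```

Run:
```python
from h import *
from bench import env
go(env,[[-.05,-.05,.07],[-.19,.0285,.22],[-.19,.0285,.13],[-.09,.0285,.13]])
I={}
for n in ["scene","top","wrist"]:
    d=env.get_image(n); I[n]=d; cv2.imwrite(f"pics/{n}4.png",d["frame"])
d=I["scene"];pts=[lidpt(0,.2,-.18,.025),lidpt(0,.2,.18,.025),lidpt(0,0,.18,.025),levpt(0,YC,.075),[-.112,YC,.076]]
im=d["frame"].copy()
for u,v in proj(d,W(P,pts)): cv2.drawMarker(im,(int(round(u)),int(round(v))),(255,0,0),0,7)
cv2.imwrite("pics/c4.png",cv2.resize(im[90:310,210:450],None,fx=2.7,fy=2.7))
for c in ("scene","top","wrist"): print(c,[(r["p"],np.round(tocase(np.array(r["point"])),4)) for r in env.spot_in("lever_tip",c)])
```

```text
t 6.0 tip case [-49.4 -48.9 228. ] zaxis [-0.002 -0.    -1.   ] F [-0.33 -0.13 -0.38] open -0.0 twist need 0.02
[-0.05, -0.05, 0.07] -> cm [ 0.03 -0.1  15.8 ]
[-0.19, 0.0285, 0.22] -> cm [14.05  7.75  0.82]
[-0.19, 0.0285, 0.13] -> cm [14.04  7.75  9.82]
[-0.09, 0.0285, 0.13] -> cm [4.04 7.75 9.8 ]
scene [(0.61, array([-0.2496,  0.0845,  0.1105])), (0.51, array([-0.1741, -0.082 ,  0.0834]))]
top [(0.63, array([-0.1304,  0.0269,  0.1124])), (0.6, array([-0.2548,  0.082 ,  0.109 ]))]
wrist [(0.81, array([-0.1365,  0.0299,  0.1229])), (0.57, array([-0.1799, -0.0839,  0.0802]))]
```

View pics/c4.png

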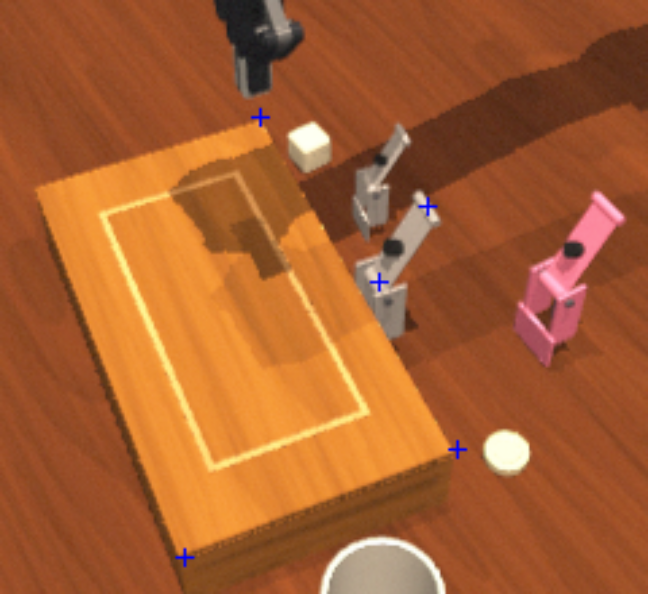

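View pics/wrist4.png

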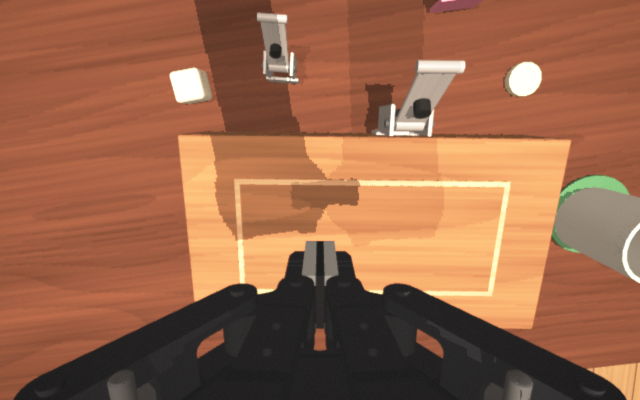

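The lid stays shut flat, and the fitted lever tip and pivot markers land on the larger grey clamp at crop (428,207) and (379,282). Next I'll move in front of the lever and descend.

Request:
{"name": "step_arm", "arguments": {"motion": [[4, 2.2, 0, 0, 1], [8, 4.4, 0, 0, 1], [12, 6.6, 0, 0, 1], [14.4, 7.8, 0, 0, 1], [14.4, 7.8, 0, 0, 1]]}}

```text
clock: 6.8
tcp_pos: [0.4497, 0.1113, 0.4018]
tool_rot: [-0.002, 0.067, 0.998, 0.0]
ft_force: [0.9, -0.0, -0.1]
opening: 0.0003
```

Request:
{"name": "step_arm", "arguments": {"motion": [[0, 0, 2.5, 0, 1], [0, 0, 5, 0, 1], [0, 0, 7.5, 0, 1], [0, 0, 9.7, 0, 1], [0, 0, 9.7, 0, 1]]}}

```text
clock: 7.3
tcp_pos: [0.4517, 0.1072, 0.3026]
tool_rot: [-0.003, 0.071, 0.997, -0.002]
ft_force: [-0.2, -0.3, -0.3]
opening: 0.0001
```

Run:
```python
from h import *
from bench import env
go(env,[[-.19,.0285,.13],[-.09,.0285,.13]])
for n in ["scene","wrist"]:
    d=env.get_image(n); cv2.imwrite(f"pics/{n}5.png",d["frame"] if n=="wrist" else cv2.resize(d["frame"][90:310,210:450],None,fx=2.7,fy=2.7))
```

```text
t 7.3 tip case [-194.6   26.9  129.2] zaxis [-0.006 -0.004 -1.   ] F [-0.21 -0.3  -0.33] open 0.0001 twist need -0.07
[-0.19, 0.0285, 0.13] -> cm [-0.46  0.16 -0.08]
[-0.09, 0.0285, 0.13] -> cm [-10.46   0.17  -0.14]
```

View pics/scene5.png

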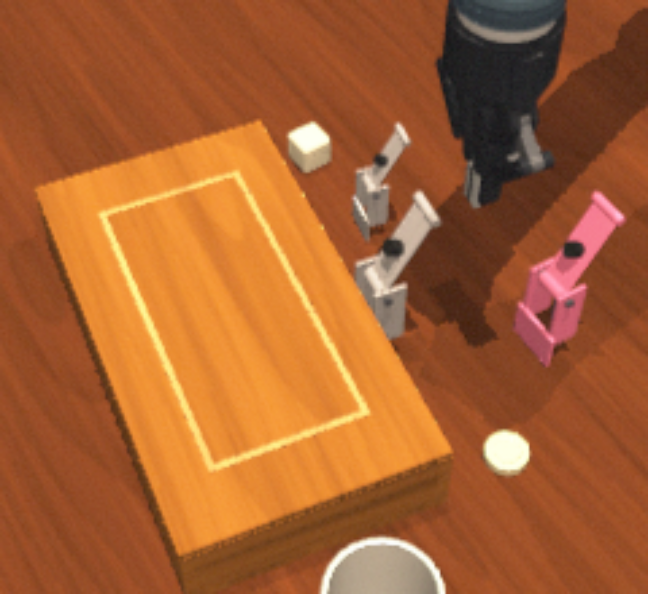

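View pics/wrist5.png

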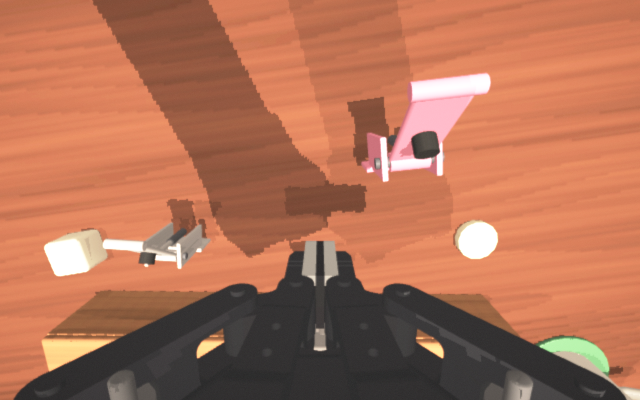

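The fingertips are in front of the lever and clear of the pink clamp. Now I push towards the case.

Request:
{"name": "step_arm", "arguments": {"motion": [[-1, 0, 0, 0, 1], [-2, 0, 0, 0, 1], [-3, 0, 0, 0, 1], [-4, 0, 0, 0, 1], [-5, 0, 0, 0, 1]]}}

```text
clock: 7.9
tcp_pos: [0.5017, 0.1018, 0.3057]
tool_rot: [-0.003, 0.07, 0.998, -0.0]
ft_force: [-4.4, 0.2, 3.0]
opening: 0.0002
```

Request:
{"name": "step_arm", "arguments": {"motion": [[-1, 0, 0, 0, 1], [-2, 0, 0, 0, 1], [-3, 0, 0, 0, 1], [-4, 0, 0, 0, 1], [-4.5, 0, 0, 0, 1]]}}

```text
clock: 8.4
tcp_pos: [0.5487, 0.0948, 0.306]
tool_rot: [0.002, 0.07, 0.998, -0.0]
ft_force: [-0.6, -0.4, 0.1]
opening: -0.0
```

Run:
```python
from h import *
from bench import env
go(env,[[-.09,.0285,.13],[-.07,.0285,.13]])
for n in ["scene","wrist"]:
    d=env.get_image(n); cv2.imwrite(f"pics/{n}6.png",d["frame"] if n=="wrist" else cv2.resize(d["frame"][90:310,210:450],None,fx=2.7,fy=2.7))
```

```text
t 8.4 tip case [-95.3  29.  132.6] zaxis [ 0.003 -0.    -1.   ] F [-0.61 -0.37  0.11] open -0.0 twist need -0.02
[-0.09, 0.0285, 0.13] -> cm [-0.53 -0.05  0.26]
[-0.07, 0.0285, 0.13] -> cm [-2.53 -0.05  0.27]
```

View pics/scene6.png

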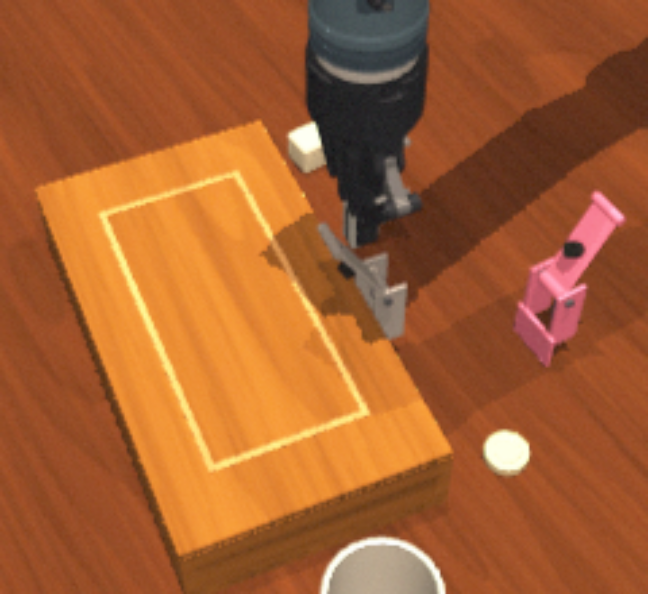

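The lever has crossed centre and is swinging onto the lid, with its tip at crop (322,228). I'll let it settle while lifting away.

Request:
{"name": "step_arm", "arguments": {"motion": [[0, 0, 0, 0, 1], [0, 0, 0, 0, 1], [0, 0, -2, 0, 1], [0, 0, -5, 0, 1], [0, 0, -8, 0, 1]]}}

```text
clock: 9.0
tcp_pos: [0.5461, 0.0952, 0.386]
tool_rot: [-0.001, 0.07, 0.998, -0.0]
ft_force: [0.4, 0.8, 0.3]
opening: -0.0004
```

Request:
{"name": "step_arm", "arguments": {"motion": [[3, 0, -2, 0, 1], [6, 0, -2, 0, 1], [9, 0, -2, 0, 1], [9, 0, -2, 0, 1], [9, 0, -2, 0, 1]]}}

```text
clock: 9.5
tcp_pos: [0.4571, 0.1079, 0.4059]
tool_rot: [0.0, 0.07, 0.998, 0.0]
ft_force: [0.5, -0.8, -0.5]
opening: -0.0002
```

Run:
```python
from h import *
from bench import env
go(env,[])
I={}
for n in ["scene","top","wrist"]:
    d=env.get_image(n); I[n]=d; cv2.imwrite(f"pics/{n}7.png",d["frame"])
d=I["scene"]; im=cv2.resize(d["frame"][90:310,210:450],None,fx=2.7,fy=2.7)
for q,c in ((1.8,(0,0,255)),(1.92,(255,0,0)),(1.5,(0,255,0))):
    for u,v in proj(d,W(P,[levpt(q,YC,.075)])): print(q,(u-210)*2.7,(v-90)*2.7); cv2.drawMarker(im,(int((u-210)*2.7),int((v-90)*2.7)),c,0,9)
cv2.imwrite("pics/c7.png",im)
for c in ("scene","top"): print(c,[(r["p"],np.round(tocase(np.array(r["point"])),4)) for r in env.spot_in("lever_tip",c)])
for n in ["doubling_cube","checker","coaster","mug"]:
    print(n,[(r["p"],r["point"]) for r in env.spot_in(n,"top")[:2]])
```

```text
t 9.5 tip case [-188.3   29.3  232.5] zaxis [ 0.001  0.001 -1.   ] F [ 0.45 -0.81 -0.51] open -0.0002 twist need 0.09
1.8 289.04943410644455 292.3163233460617
1.92 286.7041796113618 300.7404402468597
1.5 300.76381465439283 270.2572278905396
scene [(0.98, array([-0.0757,  0.0315,  0.0907])), (0.91, array([-0.2489,  0.0852,  0.1111])), (0.58, array([-0.1737, -0.0824,  0.0824]))]
top [(0.92, array([-0.0752,  0.0285,  0.0802])), (0.21, array([-0.0365,  0.2508,  0.0046]))]
doubling_cube [(0.46, [0.4714, -0.1036, 0.0296])]
checker [(0.61, [0.5116, 0.2389, 0.0074])]
coaster [(0.71, [0.641, 0.3078, 0.0058])]
mug [(0.72, [0.6737, 0.3283, 0.0495])]
```

View pics/c7.png

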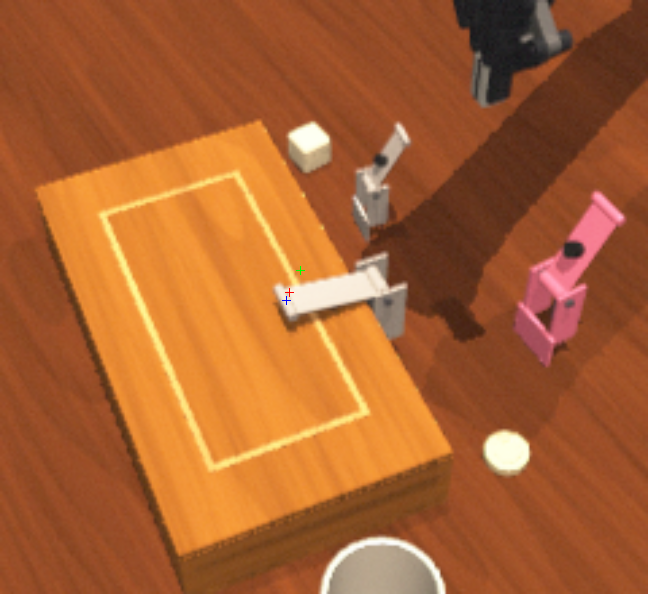

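View pics/top7.png

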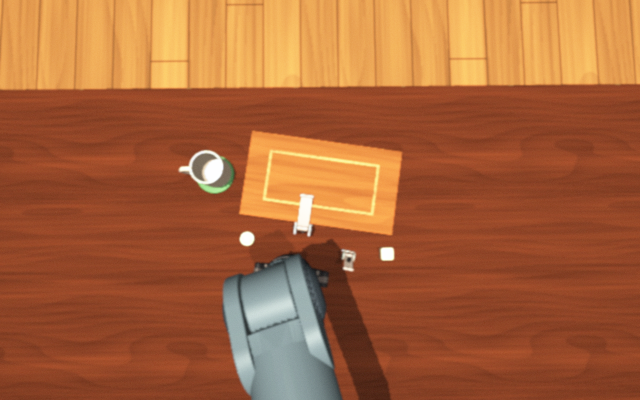

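The lever lies across the lid: its tip, at crop (287,303), matches the 1.92 rad marker. The lid is flat, the bystanders haven't moved, and the arm is clear. I'm handing in.

Run:
```python
from bench import env
print(env.job_done()); print(env.read_state()["clock"])
```

```text
the job is handed in; nothing more can be done
None
the job is handed in; nothing more can be done
```

The lid is shut and the clamp lever is latched across it. I handed the job in about 10 s into the 38 s allowed; no verdict is reported.

- **Lid:** I pushed it down with the closed fingertips until it stopped. The tips were at 70.1 mm with about 15 N, while the lever still stood open.
- **Lever:** I pushed the lever of the larger grey clamp from the front, past its centre, and it snapped over by itself.

**Last checks:**
- **Lever position:** its tip lies at the 1.92 rad mark, to within about 1 pixel of the camera picture.
- **Lid position:** it looks flat in both views. I did not measure its angle again after latching.
- **Bystanders:** the networks found the cube, checker and mug within about 6 mm of their first readings. The coaster read 8 mm off, probably because the mug partly hides it; it looks unmoved in the picture.
- **Robot:** the arm was clear of everything, with under 1.5 N at the wrist, which is noise level.

**Disagreements:**
- Some of the networks' lever tip readings came from the pink and small grey clamps, so I discarded them.
- My case fit was off by 2 to 3 pixels (about 5 mm) at a few case and lid corners, which did not affect the job.

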